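# Stack the paint jars to working height and hold a screwdriver to the top lid

### The arm

A 6-joint arm with a two-finger parallel gripper is mounted at the origin on the work surface; the furniture and walls round the work are solid. World frame = base frame: x ahead of the robot, y to its left, z up, the work surface at z = 0. Lengths are in mm, angles in rad, forces in N, time in s.
With the tool pointing down it reaches from about 275 to 825 mm from the base axis. Payload 4.9 kg.
Tool frame: the origin (TCP) lies on the centre line of the jaws, within the pads' length; the fingertips stand 19 mm ahead of it and the grasp point (between the pads) is the TCP; z points along the fingers, y is the line along which they close (so a half turn about z gives the same grasp; the last joint's range is limited). The gripper opens to 85 mm and grips with 20 to 120 N. Pads are 22 mm wide; open, the fingers measure 114 mm over their backs; the gripper's body (76 mm by 85 mm) begins 54 mm behind the grasp point. The pads swing forward as they close: fully open they stand 13 mm farther back than shut.
Start: joints at [1.209, 0.326, -0.193, 1.052, 0, 1.437], TCP at [124.202, 535.81, 250.281] pointing down, gripper open.
Joint ranges: [-2.65, 2.65], [-0.97, 1.79], [-1.3, 1.35], [-1.93, 2.1], [-1.47, 1.37], [-3.14, 3.14]. Speed limits (rad/s): [2.57, 2.57, 3.14, 3.14, 3.14, 3.14].

### API

Orientations are given as a unit quaternion [x, y, z, w].
In Python, from rig import * gives the robot as it stands. The module is installed in compiled form; this text tells all that it offers.
- The arm moves only by the shell command python3 -m crank 'ROWS' [FORCE]. ROWS is JSON, a list of rows, each a list of 7 numbers: the shift along the tool's x, y, z in units of 25 mm (1.0 is 25 mm), then the turn, a rotation vector about the tool's x, y, z in units of 6 degrees (1.0 is 6 degrees), then the closure, from -1 (fully open) to 1 (shut). A call has exactly 10 rows; each row shifts and turns the commanded pose from where the row before left it, along the tool's axes as they then stand; what a row does not reach is not made up. A row lasts 1/12 s, in which the tool goes at most 41.7 mm and 7.16 degrees, less where a joint would pass 70% of its speed; a pose out of reach is approached as far as the arm can. A call is refused whole if a number of a shift passes 1 or a number of a turn 1, either way. A call with a gripper value outside its range is refused whole. The fingers move at their own pace and stop on an object; FORCE is the grip in N (left out, the last holds). Time passes only in rows, so rows that do not move let the fingers close, or fill a call up. It gives the time, the measured TCP pose, the force, the opening and the grip force at its end, in the units of the state.
- state(): the state, without advancing time (a new reading comes with each control period).
- camera(name): name is "scene" or "top" or "wrist"; returns the picture (480x640x3 uint8, red, green, blue); there is no depth.
- get_calibration(name): a dict with "fx", "fy", "cx", "cy" (pixels), "distortion" ([k1, k2, p1, p2, k3] as OpenCV has them; the pictures are not rectified), "R" (3x3) and "t" (3): a world point X has camera coordinates R X + t. Camera axes: x right, y down, z forward; pixel columns grow to the right and rows downward; lengths in mm; the calibration is good to about 2 mm. A picture is of the moment at which its call begins: read the wrist's pose just before it. get_calibration takes no time and is no camera call; for the wrist camera it gives the pose at the moment of the call.
- sign_off(): hands the job in; it is judged then, once.
The state is a dict: "time_s": time; "joint_pos": joint angles; "joint_velocities": joint speeds; "tau": joint torques, N m; "eef_pos": TCP position; "eef_rot": TCP orientation; "contact_force": force on the tool from outside, world axes, zero at the start; "ft_torque": the same for the moment, N m; "width": finger opening in mm; "grip_force": force on a finger pad.
Only numpy, scipy, OpenCV 4.12 (cv2) and the standard library are available. Lean on these libraries where they do the work, as an engineer would, in place of code of your own. Each camera call takes 0.05 s, during which the arm holds its last target. There are 200 camera calls.

### The job

The red paint jar's lid is stuck: raise it to working height by stacking the blue jar squarely on the yellow jar where that stands, then the red jar squarely on the blue one, setting each down and not dropping it. Then draw the red screwdriver out of its stand and finish while holding it in the air: level, its blade pointing straight at the middle of the side of the red jar's white lid, the tip a finger's breadth (some 15 to 25 mm) short of the lid and touching nothing. Keep holding it there at the end, and leave the yellow screwdriver and the other things where they are.

Things in the scene. Friction and masses are not known exactly. Their poses are not given: they have to be found in the camera images.
- yellow_jar: closed plastic paint jar with a white lid and a yellow band, 61 mm across, 74 mm tall, 0.12 kg, standing upright. The lid is a flat disc 58 mm across, from 58 to 74 mm up. Origin at the centre of the underside, z up the jar's axis; the foot of the column, it stays where it stands
- blue_jar: closed plastic paint jar with a white lid and a blue band, 61 mm across, 74 mm tall, 0.12 kg, standing upright. The lid is a flat disc 58 mm across, from 58 to 74 mm up. Origin at the centre of the underside, z up the jar's axis
- red_jar: closed plastic paint jar with a white lid and a red band, 61 mm across, 74 mm tall, 0.12 kg, standing upright. The lid is a flat disc 58 mm across, from 58 to 74 mm up. Origin at the centre of the underside, z up the jar's axis
- red_lid (a point): middle of the red jar's white lid: on the jar's axis, 66 mm above its underside, 29 mm in from the lid's side
- stand: fixed wooden stand, base 130 x 136 mm; a bar with two 9 mm square through sockets, 56 mm deep, between low cheeks. The sockets are tipped 45 degrees: handles lean up and towards the stand's +x, blades point down and to -x; draw out along (0.707, 0, 0.707) of its frame. Origin on the table, z up; socket mouths at (0, +30, 92) mm (red driver) and (0, -30, 92) mm (yellow)
- red_driver: screwdriver, red six-sided handle, 198 mm long, 0.09 kg, loose in its socket (sags 4 degrees). Its y runs along it from blade to handle; long axis at x = 0, z = 11 mm. Handle y = 7 to 99 mm, 22 mm across the flats facing its z, 25 mm along its x; 6 mm shank to the blade's end at y = -99 mm. In the stand its z is level (stand's -y, flats to the sides), its x points down and to the stand's +x
- red_driver_tip (a point): end of the red screwdriver's blade, on its axis (y = -99 mm). The handle's shoulder (y = 7 mm) sits on the socket mouth, so it must be drawn 106 mm along its axis to clear the mouth
- red_driver_grip (a point): middle of the red screwdriver's handle, on its axis (y = 50 mm), near its centre of mass; a good place to grip across the flats
- yellow_driver: screwdriver with a yellow handle (22 x 25 x 92 mm), 173 mm long, leaning in the other socket, 60 mm beside the red one; stays there. Origin in its middle
- rinse_jar: closed glass jar with a green lid, 74 mm across, 90 mm tall, behind the work; leave it alone. Origin at the centre of the underside
- tape: roll of masking tape lying flat, 103 mm across, 25 mm high; leave it alone. Origin at the centre of the underside
- paint_tin: red paint tin, 77 mm across, 76 mm tall, behind the work; leave it alone. Origin at the centre of the underside
Things that resemble listed ones, but are neither listed nor needed, are in the scene too. Leave any orange look-alike of the blue_jar alone.

How it is judged:
By the outcome, as a careful person would: the job done as asked, in the order asked, and still so for the second after the job is handed in, while the arm keeps its last pose, push and grip.
It also fails if it takes over 64 s, if anything falls off the work surface, if the arm or the gripper's body presses on something with over 40 N, if the wrist force passes 120 N, or if a joint passes its speed limit or range.

## Working session

There is one attempt and no reset: what is moved stays moved. The work goes in short steps, Python scripts to look and compute and a shell command to move; the robot and the scene stay as the last step left them, time stands still between calls to the robot, and variables do not carry over. Pictures are saved under pics/ and viewed, at most 10 in all, crops included, and the job is handed in when it is done.

```bash
mkdir -p pics; python3 - <<'E'
from rig import *
import cv2,numpy as np
for n in("scene","top"):
    cv2.imwrite(f"pics/{n}0.png",camera(n)[:,:,::-1]); c=get_calibration(n); print({k:np.round(np.array(v),3).tolist() for k,v in c.items()})
s=state();print(s['time_s'],s['eef_pos'],s['eef_rot'])
E
```

```text
{'fx': 528.985, 'fy': 528.985, 'cx': 322.148, 'cy': 240.984, 'distortion': [-0.008, 0.0, 0.0, 0.0, 0.0], 'R': [[0.783, -0.622, -0.019], [-0.342, -0.405, -0.848], [0.519, 0.67, -0.53]], 't': [-439.382, 302.915, 943.991]}
{'fx': 609.876, 'fy': 609.876, 'cx': 319.138, 'cy': 244.214, 'distortion': [-0.059, 0.0, 0.0, 0.0, 0.0], 'R': [[-0.01, -1.0, 0.002], [-0.992, 0.01, -0.128], [0.128, -0.004, -0.992]], 't': [49.882, 609.839, 1594.768]}
0.1 [124.02251835 535.35145405 249.595258  ] [ 1.13651972e-01  9.93520337e-01 -7.28441599e-04 -1.95899276e-04]
```

View pics/scene0.png

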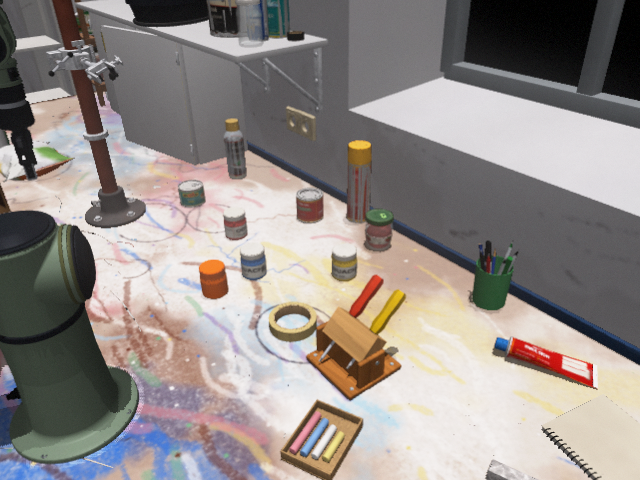

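View pics/top0.png

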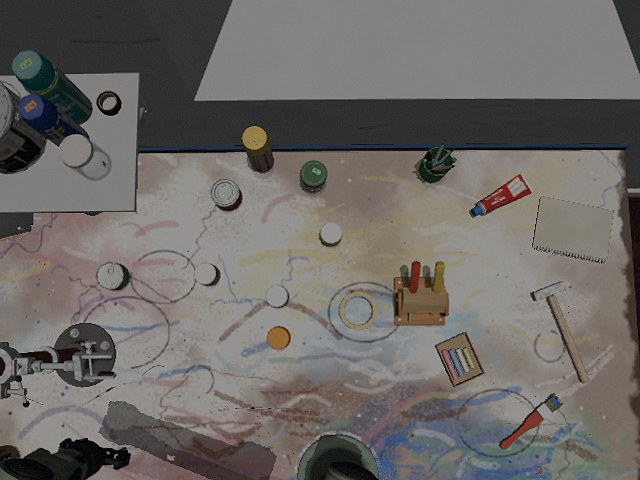

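The scene view shows the white-lidded jars: blue band at (253,262), yellow band at (344,262) and red band at (235,223). The orange look-alike is at (213,280), the stand at (355,350) with the red handle at (367,295). In the top view they are blue (277,296), yellow (330,234), red (207,274) and orange (278,338). I'll confirm the jars in one enlarged crop.

```bash
cat > h.py <<'E'
from rig import *
import cv2,numpy as np
from scipy.spatial.transform import Rotation as Ro
def cal(n):
    c=get_calibration(n);K=np.array([[c['fx'],0,c['cx']],[0,c['fy'],c['cy']],[0,0,1.]])
    return K,np.array(c['distortion'],float),np.array(c['R']),np.array(c['t'])
def ray(c,px):
    K,d,R,t=c;u=cv2.undistortPoints(np.array([[px]],float),K,d)[0,0]
    return -R.T@t,R.T@np.array([u[0],u[1],1.])
def onz(c,px,z):
    o,v=ray(c,px);return o+v*(z-o[2])/v[2]
def proj(c,P):
    K,d,R,t=c;return cv2.projectPoints(np.array(P,float).reshape(-1,3),cv2.Rodrigues(R)[0],t,K,d)[0][:,0]
E
python3 - <<'E'
from h import *
s=cv2.imread('pics/scene0.png');t=cv2.imread('pics/top0.png')
a=cv2.resize(s[195:305,190:390],(800,440)) 
a=cv2.resize(s[195:305,190:365],(636,400),interpolation=3)
b=cv2.resize(t[255:335,385:460],(190,200),interpolation=3)
o=np.zeros((600,800,3),np.uint8);o[:400,:636]=a
b=cv2.resize(t[220:340,190:460],(450,200),interpolation=3);o[400:,:450]=b
o[400:,450:]=cv2.resize(s[270:400,290:410],(350,200),interpolation=3)
cv2.imwrite('pics/crop1.png',o)
c=cal('top')
hsv=cv2.cvtColor(t,cv2.COLOR_BGR2HSV)
for n,(u,v) in dict(blue=(277,296),yellow=(330,234),red=(207,274)).items():
    g=t[v-22:v+23,u-22:u+23].astype(int);
    print(n,g[22,22],g[10,22],onz(c,(u,v),74).round(1))
    gg=cv2.cvtColor(t,cv2.COLOR_BGR2GRAY)[v-25:v+26,u-25:u+26]
    cs=cv2.HoughCircles(cv2.resize(gg,None,fx=4,fy=4,interpolation=3),cv2.HOUGH_GRADIENT,1,100,param1=100,param2=15,minRadius=38,maxRadius=54)
    if cs is not None:
        for q in cs[0][:2]:
            p=((q[0]+.5)/4-.5+u-25,(q[1]+.5)/4-.5+v-25);print(p,q[2]/4,onz(c,p,74).round(1))
E
```

```text
blue [146 147 148] [127 139 141] [471.4 154.7  74. ]
(np.float32(277.5), np.float32(296.0)) 11.425 [471.4 153.4  74. ]
yellow [147 146 147] [131 131 131] [632.6  15.2  74. ]
(np.float32(330.0), np.float32(235.0)) 11.7 [629.9  15.3  74. ]
red [147 147 149] [140 140 142] [530.3 337.4  74. ]
(np.float32(206.25), np.float32(275.0)) 12.8 [527.7 339.4  74. ]
```

View pics/crop1.png

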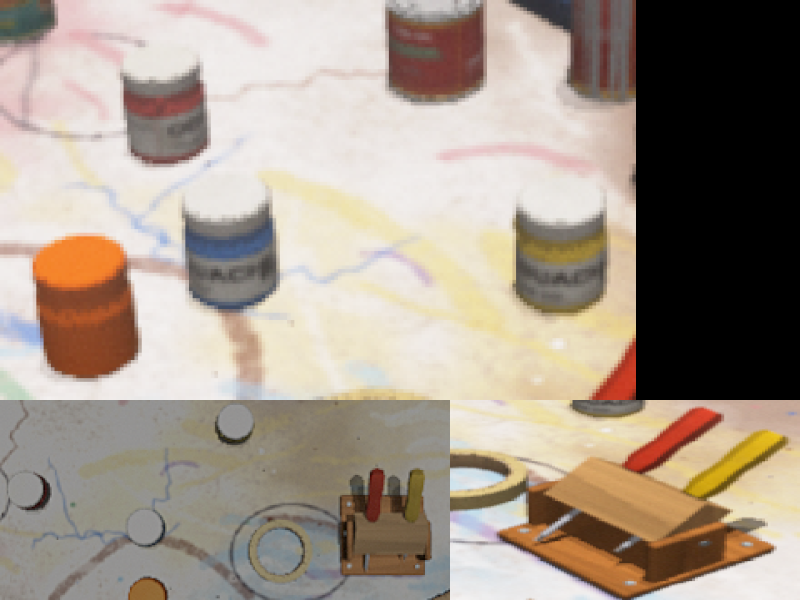

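The crop confirms it: blue-banded jar (scene 253,262), yellow-banded jar (344,262), red-banded jar (235,223). The plain orange jar (213,280) is the look-alike and stays. Next I square the tool with the world and go over the blue jar.

```bash
python3 -m crank '[[0,0,0,0,0,-0.73,-1],[0,0,0,0,0,-0.73,-1],[0,0,0,0,0,-0.72,-1],[-0.87,-0.95,0,0,0,0,-1],[-0.87,-0.95,0,0,0,0,-1],[-0.87,-0.95,0,0,0,0,-1],[-0.87,-0.95,0,0,0,0,-1],[-0.87,-0.95,0,0,0,0,-1],[-0.87,-0.95,0,0,0,0,-1],[-0.87,-0.95,0,0,0,0,-1]]' 20
python3 -m crank '[[-0.87,-0.95,0,0,0,0,-1],[-0.87,-0.95,0,0,0,0,-1],[-0.87,-0.95,0,0,0,0,-1],[-0.87,-0.95,0,0,0,0,-1],[-0.87,-0.95,0,0,0,0,-1],[-0.87,-0.95,0,0,0,0,-1],[-0.87,-0.95,0,0,0,0,-1],[-0.87,-0.95,0,0,0,0,-1],[-0.87,-0.95,0,0,0,0,-1],[0,0,0,0,0,0,-1]]'
python3 - <<'E'
from h import *
c=cal('wrist');print(c[0],c[2].round(3),(-c[2].T@c[3]).round(1),proj(c,[[471,154,74],[631,15,74]]))
cv2.imwrite('pics/w1.png',camera('wrist')[:,:,::-1])
E
```

```text
time_s: 0.93
eef_pos: [277.1, 368.2, 250.0]
eef_rot: [-0.0, 1.0, -0.0, -0.0]
contact_force: [-0.1, -0.0, -0.2]
width: 85.4
grip_force: 0.0
time_s: 1.77
eef_pos: [475.9, 152.4, 250.0]
eef_rot: [0.003, 1.0, -0.001, 0.001]
contact_force: [0.4, 0.8, 0.1]
width: 85.2
grip_force: 0.0
[[372.52474672   0.         318.08487472]
 [  0.         372.52474672 236.20645933]
 [  0.           0.           1.        ]] [[ 0.005  1.    -0.001]
 [ 0.953 -0.005  0.303]
 [ 0.303 -0.002 -0.953]] [399.9 151.6 373. ] [[321.6757468  208.1977278 ]
 [175.58472234 373.28803093]]
```

View pics/w1.png

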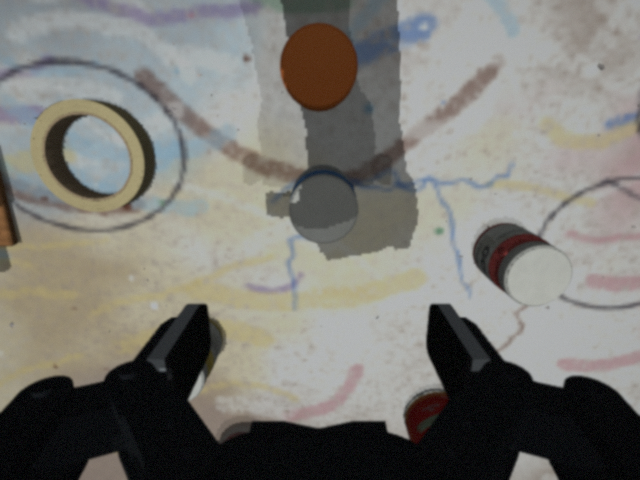

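The wrist view shows the blue jar's shaded lid at (323,208), the red jar's lid at (537,274), and the orange jar at (319,66), clear of the fingers.

```bash
python3 - <<'E'
from h import *
c=cal('wrist')
g=cv2.cvtColor(cv2.imread('pics/w1.png'),cv2.COLOR_BGR2GRAY)
print(state()['eef_pos'].round(1))
th=np.linspace(0,2*np.pi,90)
G=cv2.GaussianBlur(g,(3,3),0).astype(float)
from scipy.ndimage import map_coordinates as mc
def fit(x0,y0,sgn):
    best=[]
    for dx in np.arange(-14,14.1,1):
        for dy in np.arange(-14,14.1,1):
            s=[]
            for r in(27,31):
                p=proj(c,np.c_[x0+dx+r*np.cos(th),y0+dy+r*np.sin(th),0*th+74]);s.append(mc(G,[p[:,1],p[:,0]],order=1))
            best.append((np.mean(np.clip(np.abs(s[0]-s[1]),0,40)),x0+dx,y0+dy))
    return sorted(best)[-3:]
print(onz(c,(323.5,208),74),fit(471,154,1));print(onz(c,(537,274),74),fit(529,338,1))
E
```

```text
[473.9 154.  249.8]
[468.34516031 157.4403382   74.        ] [(np.float64(26.25462757646413), np.float64(470.0), np.float64(157.0)), (np.float64(26.623806822686436), np.float64(470.0), np.float64(158.0)), (np.float64(26.79727643821009), np.float64(471.0), np.float64(157.0))]
[527.6800967  341.92508196  74.        ] [(np.float64(21.927411523649642), np.float64(527.0), np.float64(343.0)), (np.float64(21.937094877141035), np.float64(532.0), np.float64(341.0)), (np.float64(22.076894852265955), np.float64(527.0), np.float64(344.0))]
```

```bash
python3 -m crank '[[0.05,0.02,0.95,0,0,0,-1],[0.05,0.02,0.95,0,0,0,-1],[0,0,0.95,0,0,0,-1],[0,0,0.95,0,0,0,-1],[0,0,0.95,0,0,0,-1],[0,0,0.95,0,0,0,-1],[0,0,0.9,0,0,0,-1],[0,0,0.9,0,0,0,-1],[0,0,0.82,0,0,0,-1],[0,0,0,0,0,0,-1]]'
python3 -m crank '[[0,0,0,0,0,0,1],[0,0,0,0,0,0,1],[0,0,0,0,0,0,1],[0,0,0,0,0,0,1],[0,0,0,0,0,0,1],[0,0,0,0,0,0,1],[0,0,0,0,0,0,1],[0,0,0,0,0,0,1],[0,0,0,0,0,0,1],[0,0,0,0,0,0,1]]' 30
python3 - <<'E'
from h import *
s=state();print(s['eef_pos'],s['width'],s['grip_force']);c=cal('wrist')
cv2.imwrite('pics/w2.png',camera('wrist')[:,:,::-1]);print(proj(c,[[471.5,155,74],[500.5,155,74],[442.5,155,74]]))
E
```

```text
time_s: 2.65
eef_pos: [465.9, 157.3, 39.0]
eef_rot: [-0.001, 1.0, -0.0, -0.004]
contact_force: [-1.9, -0.2, -0.7]
width: 85.4
grip_force: 0.0
time_s: 3.48
eef_pos: [470.8, 157.4, 43.7]
eef_rot: [-0.0, 1.0, 0.0, 0.001]
contact_force: [-2.0, 1.4, 7.7]
width: 58.4
grip_force: 33.5
[470.76564856 157.42191824  43.71570414] 58.38740049074258 33.508448550710455
[[314.27454118 386.68911989]
 [314.47949275 462.25875386]
 [314.02884932 299.01173334]]
```

View pics/w2.png

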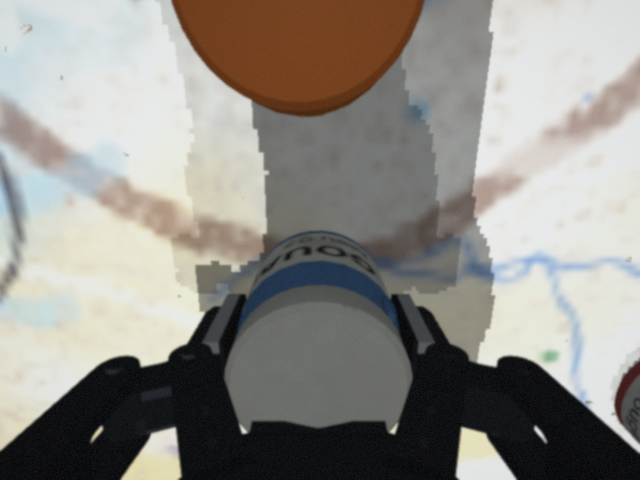

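The blue jar is between the pads, lid centre about (319,380), near edge of the lid at row 290. Lift it and stop just left of the yellow jar for a look.

```bash
python3 -m crank '[[0,0,-0.4,0,0,0,1],[0,0,-0.6,0,0,0,1],[0,0,-0.6,0,0,0,1],[-0.5,-0.2,-0.6,0,0,0,1],[-0.5,-0.2,-0.6,0,0,0,1],[-0.5,-0.2,-0.6,0,0,0,1],[-0.5,-0.2,-0.6,0,0,0,1],[-0.5,-0.2,-0.6,0,0,0,1],[-0.5,-0.2,-0.6,0,0,0,1],[-0.5,-0.2,-0.6,0,0,0,1]]' 40
python3 -m crank '[[-0.45,-0.16,0,0,0,0,1],[-0.45,-0.16,0,0,0,0,1],[-0.45,-0.16,0,0,0,0,1],[-0.45,-0.16,0,0,0,0,1],[-0.45,-0.16,0,0,0,0,1],[-0.45,-0.16,0,0,0,0,1],[-0.45,-0.16,0,0,0,0,1],[-0.25,-0.16,0,0,0,0,1],[0,0,0,0,0,0,1],[0,0,0,0,0,0,1]]'
cat >> h.py <<'E'
from scipy.ndimage import map_coordinates as mc
from scipy.optimize import minimize
th=np.linspace(0,2*np.pi,120)
def fit(c,img,x0,y0,z,ok=lambda p:p[:,0]>-1e9,R=14):
    G=cv2.GaussianBlur(cv2.cvtColor(img,cv2.COLOR_RGB2GRAY),(3,3),0).astype(float);b=[]
    for dx in np.arange(-R,R+.1,1):
        for dy in np.arange(-R,R+.1,1):
            s=[]
            for r in(27.5,30.5):
                p=proj(c,np.c_[x0+dx+r*np.cos(th),y0+dy+r*np.sin(th),0*th+z]);s.append(mc(G,[p[:,1],p[:,0]],order=1))
            b.append((np.mean(np.clip(np.abs(s[0]-s[1]),0,40)[ok(p)]),x0+dx,y0+dy))
    return np.array(sorted(b)[-5:]).round(1)
E
python3 - <<'E'
from h import *
c=cal('wrist');s=state();im=camera('wrist');print(s['eef_pos'].round(1),s['width'],s['grip_force'],proj(c,[[631,15,74]]))
cv2.imwrite('pics/w3.png',im[:,:,::-1]);print(fit(c,im,631,15,74))
E
```

```text
time_s: 4.37
eef_pos: [557.7, 121.6, 188.9]
eef_rot: [-0.0, 1.0, -0.0, 0.0]
contact_force: [0.7, 1.0, -1.5]
width: 58.1
grip_force: 44.1
time_s: 5.2
eef_pos: [642.1, 89.9, 187.4]
eef_rot: [-0.0, 1.0, 0.0, -0.0]
contact_force: [-0.6, -1.1, -1.6]
width: 58.1
grip_force: 44.1
[642.1  89.9 187.4] 58.07795745332672 44.13469639746836 [[205.68330134 221.58294711]]
[[ 26.4 639.   14. ]
 [ 26.8 638.   14. ]
 [ 27.7 636.   11. ]
 [ 27.8 637.   13. ]
 [ 28.1 636.   12. ]]
```

View pics/w3.png

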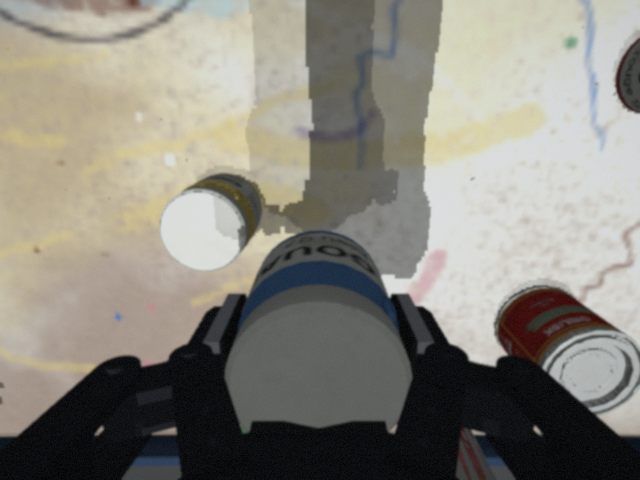

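The yellow lid is at (203,229) with blue held at (319,385). Top and wrist estimates differ by about 5 mm in x, so I'll refine with the original top/scene images.

```bash
python3 - <<'E'
from h import *
for n in('top','scene'):
    im=cv2.imread(f'pics/{n}0.png')[:,:,::-1];c=cal(n)
    im=cv2.resize(im,None,fx=4,fy=4,interpolation=cv2.INTER_CUBIC);K=c[0].copy();K[:2]*=4;K[:2,2]+=1.5
    c=(K,)+c[1:]
    for k,p in dict(blue=(471,154),yellow=(632,14),red=(529,339)).items(): 
        f=fit(c,np.ascontiguousarray(im),*p,74,R=9);print(n,k,f[-1],f[:,1:].mean(0))
c=cal('wrist');im=camera('wrist')
# carried lid: upper arc at lid-top height; tcp 187.4 => lid top at 187.4+30.3
e=state()['eef_pos'];vis=lambda p:(p[:,1]<415)
print(e.round(1),fit(c,im,e[0],e[1],e[2]+30.3,vis,R=7))
E
```

```text
top blue [ 27.2 469.  153. ] [469.2 153.4]
top yellow [ 24.3 637.   14. ] [631.   14.8]
top red [ 26.3 530.  344. ] [532.8 343.8]
scene blue [ 18.5 471.  149. ] [469.  150.2]
scene yellow [ 19.1 632.    8. ] [632.4   7.6]
scene red [ 17.2 531.  336. ] [531.4 336.2]
[641.6  90.3 187.3] [[ 27.3 642.6  89.3]
 [ 27.3 638.6  88.3]
 [ 28.1 642.6  88.3]
 [ 28.2 637.6  89.3]
 [ 28.3 638.6  89.3]]
```

```bash
python3 - <<'E'
from h import *
from scipy.optimize import least_squares
c=cal('wrist');im=cv2.imread('pics/w3.png');g=cv2.GaussianBlur(cv2.cvtColor(im,cv2.COLOR_BGR2GRAY),(3,3),0).astype(float)
K=c[0]
# yellow: radial edges, directions down-left half
cen=np.array([203.,229.]);pts=[]
for a in np.radians(np.arange(60,235,5)):
    r=np.arange(34,52,.25);u=cen[0]+r*np.cos(a);v=cen[1]+r*np.sin(a);p=mc(g,[v,u],order=1);d=np.gradient(p);k=np.argmin(d);pts.append((u[k],v[k],r[k],d[k]))
pts=np.array(pts);pts=pts[np.abs(pts[:,2]-np.median(pts[:,2]))<4]
def W(q,z):return np.array([onz(c,p,z)[:2] for p in q])
def circ(q,z):
    w=W(q,z);f=least_squares(lambda s:np.hypot(*(w-s).T)-29,w.mean(0),loss='soft_l1',f_scale=1);return f.x.round(1),np.abs(f.fun).mean().round(2)
print(len(pts),circ(pts[:,:2],74))
for x in(300,319,340): print(x,g[270:330:3,x].astype(int))
for y in(350,370,390): print(y,g[y,205:250:2].astype(int),g[y,390:430:2].astype(int))
E
```

```text
35 (array([636.4,  14.3]), np.float64(0.79))
300 [45 46 46 45 45 51 70 72 73 75 76 88 94 95 96 98 98 98 97 98]
319 [44 45 44 44 46 65 72 73 75 77 80 95 97 96 98 98 98 98 99 99]
340 [ 45  44  44  45  44  48  67  71  73  73  75  84  96  96  97 100  98  97
  99  99]
350 [13 12 13 36 69 79 78 57 27 14 10  8 25 66 90 92 93 94 97 98 97 98 98] [98 99 98 95 92 91 90 74 31 10 13 14 15 36 70 79 78 56 23 13]
370 [11 13 15 13 14 14 14 12 14 29 67 87 90 93 96 98 98 98 98 99 98 99 99] [98 97 98 96 98 97 98 96 91 90 74 31 16 12 14 13 15 12 14 14]
390 [12 12 11 14 14 13 13 10 11 13 13 30 73 95 97 98 98 99 98 99 98 98 99] [97 97 97 98 97 97 98 97 88 52 18 13 12 14 13 16 15 14 14 17]
```

```bash
python3 - <<'E'
from h import *
c=cal('wrist');e=state()['eef_pos'];z=e[2]+30.3
n=onz(c,(318.5,301.5),z);l=onz(c,(225.5,370),z);r=onz(c,(411.5,370),z);print(e.round(1),n+[29,0,0],(l+r)/2,(r-l))
E
```

```text
[641.6  90.3 187.3] [643.25451844  89.1181771  217.63989536] [636.52940438  89.14862806 217.63989536] [8.68844119e-03 5.46535196e+01 0.00000000e+00]
```

```bash
python3 -m crank '[[0.06,-0.6,0,0,0,0,1],[0.06,-0.6,0,0,0,0,1],[0.06,-0.6,0,0,0,0,1],[0.06,-0.6,0,0,0,0,1],[0.06,-0.6,0,0,0,0,1],[0,0,0,0,0,0,1],[0,0,0.6,0,0,0,1],[0,0,0.6,0,0,0,1],[0,0,0.6,0,0,0,1],[0,0,0.5,0,0,0,1]]'
python3 -m crank '[[0,0,0.2,0,0,0,1],[0,0,0.1,0,0,0,1],[0,0,0.04,0,0,0,1],[0,0,0,0,0,0,1],[0,0,0,0,0,0,1],[0,0,0,0,0,0,1],[0,0,0.03,0,0,0,1],[0,0,0,0,0,0,1],[0,0,0,0,0,0,1],[0,0,0,0,0,0,1]]'
```

```text
time_s: 6.13
eef_pos: [634.6, 14.4, 128.9]
eef_rot: [0.0, 1.0, 0.0, -0.0]
contact_force: [-0.7, 0.4, -1.5]
width: 58.6
grip_force: 44.1
time_s: 6.97
eef_pos: [635.0, 15.1, 120.6]
eef_rot: [-0.0, 1.0, 0.0, 0.0]
contact_force: [0.9, -0.1, -0.6]
width: 58.5
grip_force: 44.1
```

```bash
python3 -m crank '[[0,0,0.03,0,0,0,1],[0,0,0,0,0,0,1],[0,0,0.03,0,0,0,1],[0,0,0,0,0,0,1],[0,0,0.03,0,0,0,1],[0,0,0,0,0,0,1],[0,0,0.02,0,0,0,1],[0,0,0,0,0,0,1],[0,0,0,0,0,0,1],[0,0,0,0,0,0,1]]'
python3 - <<'E'
from h import *
a=camera('scene')[170:310,270:410];b=camera('top')[170:310,260:400]
cv2.imwrite('pics/s4.png',cv2.resize(np.hstack([a,b])[:,:,::-1],(800,400),interpolation=2))
E
```

```text
time_s: 7.8
eef_pos: [635.0, 15.0, 117.8]
eef_rot: [-0.0, 1.0, -0.0, 0.0]
contact_force: [0.5, -0.3, -1.8]
width: 58.5
grip_force: 44.1
```

View pics/s4.png

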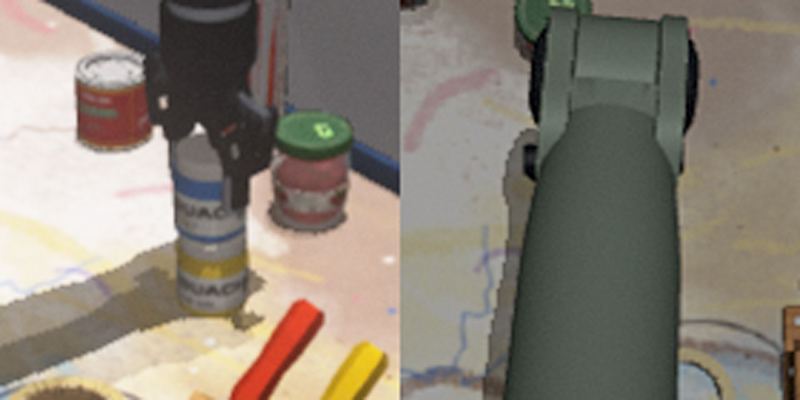

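Blue sits over yellow, side edges aligned within about a millimetre in the view (left 175/177, right 247/247). Lower the last bit until contact, then open.

```bash
python3 -m crank '[[0,0,0.02,0,0,0,1],[0,0,0,0,0,0,1],[0,0,0.02,0,0,0,1],[0,0,0,0,0,0,1],[0,0,0.02,0,0,0,1],[0,0,0,0,0,0,1],[0,0,0,0,0,0,1],[0,0,0,0,0,0,1],[0,0,0,0,0,0,1],[0,0,0,0,0,0,1]]'
```

```text
time_s: 8.73
eef_pos: [635.4, 15.0, 117.4]
eef_rot: [-0.0, 1.0, -0.0, 0.001]
contact_force: [-2.4, 0.4, 5.6]
width: 58.4
grip_force: 44.9
```

Contact (about 7 N). Release, rise, and go over the red jar.

```bash
python3 -m crank '[[0,0,0,0,0,0,0.2],[0,0,0,0,0,0,-0.2],[0,0,0,0,0,0,-0.6],[0,0,0,0,0,0,-1],[0,0,0,0,0,0,-1],[0,0,0,0,0,0,-1],[0,0,-0.3,0,0,0,-1],[0,0,-0.8,0,0,0,-1],[0,0,-0.95,0,0,0,-1],[0,0,-0.95,0,0,0,-1]]' 20
python3 -m crank '[[0,0,-0.5,0,0,0,-1],[0,0,-0.5,0,0,0,-1],[0.3,0.8,0,0,0,0,-1],[0.3,0.95,0,0,0,0,-1],[0.3,0.95,0,0,0,0,-1],[0.3,0.95,0,0,0,0,-1],[0.3,0.95,0,0,0,0,-1],[0.3,0.95,0,0,0,0,-1],[0.3,0.95,0,0,0,0,-1],[0.3,0.95,0,0,0,0,-1]]'
python3 -m crank '[[0.3,0.95,0,0,0,0,-1],[0.3,0.95,0,0,0,0,-1],[0.3,0.95,0,0,0,0,-1],[0.3,0.95,0,0,0,0,-1],[0.3,0.95,0,0,0,0,-1],[0.3,0.84,0,0,0,0,-1],[0,0,0,0,0,0,-1],[0,0,0,0,0,0,-1],[0,0,0,0,0,0,-1],[0,0,0,0,0,0,-1]]'
cat >> h.py <<'E'
from scipy.optimize import least_squares
def lid(c,im,x,y,z,angs,sign=-1):
    "fit lid-top rim: radial edges (world angles, deg) about guess"
    g=cv2.GaussianBlur(cv2.cvtColor(im,cv2.COLOR_RGB2GRAY),(3,3),0).astype(float);r=np.arange(20,40,.2)
    for it in range(3):
        w=[]
        for a in np.radians(angs):
            P=np.c_[x+r*np.cos(a),y+r*np.sin(a),0*r+z];p=proj(c,P);d=np.gradient(mc(g,[p[:,1],p[:,0]],order=1));w.append(P[np.argmin(d) if sign<0 else np.argmax(np.abs(d)),:2])
        w=np.array(w);f=least_squares(lambda s:np.hypot(*(w-s).T)-29,[x,y],loss='soft_l1',f_scale=1);x,y=f.x
    return f.x.round(1),np.abs(f.fun).mean().round(2)
E
python3 - <<'E'
from h import *
c=cal('wrist');e=state()['eef_pos'];im=camera('wrist');cv2.imwrite('pics/w5.png',im[:,:,::-1])
print(e.round(1),lid(c,im,530,341,74,np.arange(-100,101,5)),lid(c,im,530,341,74,np.arange(0,360,5)))
E
```

```text
time_s: 9.57
eef_pos: [634.5, 15.1, 192.0]
eef_rot: [-0.0, 1.0, 0.0, -0.001]
contact_force: [1.5, -0.0, 0.1]
width: 85.6
grip_force: 0.0
time_s: 10.4
eef_pos: [574.5, 202.4, 216.9]
eef_rot: [-0.0, 1.0, 0.0, 0.0]
contact_force: [0.3, -0.0, 0.3]
width: 85.4
grip_force: 0.0
time_s: 11.23
eef_pos: [530.2, 340.1, 216.5]
eef_rot: [0.0, 1.0, -0.0, 0.0]
contact_force: [-0.8, -0.2, 0.2]
width: 85.5
grip_force: 0.0
[530.2 340.1 216.5] (array([529.6, 342.7]), np.float64(2.66)) (array([531.3, 342.4]), np.float64(2.25))
```

```bash
python3 -m crank '[[0,0.06,0.8,0,0,0,-1],[0,0,0.9,0,0,0,-1],[0,0,0.9,0,0,0,-1],[0,0,0.9,0,0,0,-1],[0,0,0.9,0,0,0,-1],[0,0,0.9,0,0,0,-1],[0,0,0.8,0,0,0,-1],[0,0,0.5,0,0,0,-1],[0,0,0.3,0,0,0,-1],[0,0,0,0,0,0,-1]]'
python3 -m crank '[[0,0,0,0,0,0,1],[0,0,0,0,0,0,1],[0,0,0,0,0,0,1],[0,0,0,0,0,0,1],[0,0,0,0,0,0,1],[0,0,0,0,0,0,1],[0,0,0,0,0,0,1],[0,0,0,0,0,0,1],[0,0,0,0,0,0,1],[0,0,0,0,0,0,1]]' 40
python3 - <<'E'
from h import *
c=cal('wrist');e=state()['eef_pos'];im=camera('wrist');cv2.imwrite('pics/w6.png',im[:,:,::-1])
g=cv2.GaussianBlur(cv2.cvtColor(im,cv2.COLOR_RGB2GRAY),(3,3),0)
print(e.round(1));
for x in(300,319,340): print(g[270:330:3,x])
print(g[370,215:240:2],g[370,400:425:2])
E
```

```text
time_s: 12.12
eef_pos: [529.2, 341.5, 42.3]
eef_rot: [0.0, 1.0, -0.001, -0.001]
contact_force: [-1.2, -0.1, -0.3]
width: 85.4
grip_force: 0.0
time_s: 12.95
eef_pos: [531.0, 343.1, 45.6]
eef_rot: [-0.0, 1.0, 0.001, 0.001]
contact_force: [-1.1, -0.1, 6.1]
width: 57.5
grip_force: 43.8
[531.  343.1  45.6]
[ 48  47  48  48  54  77  81  82  83  85 100 106 107 108 110 110 109 110
 109 109]
[ 47  49  48  51  69  78  80  81  82  91 106 106 107 109 109 108 110 108
 108 108]
[ 48  48  48  50  53  75  78  79  82  83  99 106 106 109 109 110 109 109
 109 109]
[ 16  16  16  12  17  30  72  97 101 107 109 109 109] [108 107 108 103 100  92  53  19  16  18  18  16  17]
```

```bash
python3 - <<'E'
from h import *
c=cal('wrist');e=state()['eef_pos']
n=onz(c,(319,298),74);l=onz(c,(226.5,370),74);r=onz(c,(411.5,370),74);print(e.round(1),n+[29,0,0],(l+r)/2)
E
python3 -m crank '[[0,0,-0.4,0,0,0,1],[0,0,-0.8,0,0,0,1],[0,0,-0.95,0,0,0,1],[0,0,-0.95,0,0,0,1],[0,0,-0.95,0,0,0,1],[0,0,-0.95,0,0,0,1],[0,0,-0.95,0,0,0,1],[0,0,-0.95,0,0,0,1],[0,0,-0.95,0,0,0,1],[0,0,-0.8,0,0,0,1]]'
python3 -m crank '[[-0.3,-0.6,0,0,0,0,1],[-0.4,-0.8,0,0,0,0,1],[-0.4,-0.9,0,0,0,0,1],[-0.4,-0.9,0,0,0,0,1],[-0.4,-0.9,0,0,0,0,1],[-0.4,-0.9,0,0,0,0,1],[-0.4,-0.9,0,0,0,0,1],[-0.4,-0.9,0,0,0,0,1],[-0.4,-0.9,0,0,0,0,1],[-0.4,-0.9,0,0,0,0,1]]'
python3 -m crank '[[-0.3,-0.8,0,0,0,0,1],[-0.2,-0.4,0,0,0,0,1],[0,0,0,0,0,0,1],[0,0,0,0,0,0,1],[0,0,0,0,0,0,1],[0,0,0,0,0,0,1],[0,0,0,0,0,0,1],[0,0,0,0,0,0,1],[0,0,0,0,0,0,1],[0,0,0,0,0,0,1]]'
python3 - <<'E'
from h import *
c=cal('wrist');e=state()['eef_pos'];im=camera('wrist');cv2.imwrite('pics/w7.png',im[:,:,::-1])
print(e.round(1),proj(c,[[636,14.5,148]]),[lid(c,im,636,14.5,148,np.r_[a]) for a in (np.arange(-120,41,5),np.arange(0,360,5))])
E
```

```text
[531.  343.1  45.6] [532.36506775 342.09007713  74.        ] [527.22784591 342.13830093  74.        ]
time_s: 13.83
eef_pos: [529.6, 342.5, 262.5]
eef_rot: [-0.0, 1.0, 0.0, 0.0]
contact_force: [1.3, 0.6, -1.6]
width: 57.6
grip_force: 43.5
time_s: 14.67
eef_pos: [627.3, 126.5, 260.5]
eef_rot: [-0.0, 1.0, 0.0, -0.0]
contact_force: [0.9, 0.3, -1.2]
width: 57.4
grip_force: 43.5
time_s: 15.5
eef_pos: [639.8, 98.0, 260.1]
eef_rot: [-0.001, 1.0, 0.0, -0.0]
contact_force: [-0.2, -0.8, -0.8]
width: 57.6
grip_force: 43.4
[639.8  98.  260.1] [[192.98551345 232.5436873 ]] [(array([636.1,  16.3]), np.float64(0.76)), (array([637.1,  15.7]), np.float64(1.36))]
```

```bash
python3 -m crank '[[0.03,-0.5,0,0,0,0,1],[0.03,-0.6,0,0,0,0,1],[0.03,-0.6,0,0,0,0,1],[0.03,-0.6,0,0,0,0,1],[0.03,-0.6,0,0,0,0,1],[0.03,-0.4,0,0,0,0,1],[0,0,0.5,0,0,0,1],[0,0,0.6,0,0,0,1],[0,0,0.6,0,0,0,1],[0,0,0.5,0,0,0,1]]'
python3 -m crank '[[0,0,0.16,0,0,0,1],[0,0,0.1,0,0,0,1],[0,0,0,0,0,0,1],[0,0,0,0,0,0,1],[0,0,0,0,0,0,1],[0,0,0,0,0,0,1],[0,0,0,0,0,0,1],[0,0,0,0,0,0,1],[0,0,0,0,0,0,1],[0,0,0,0,0,0,1]]'
```

```text
time_s: 16.38
eef_pos: [635.2, 13.9, 204.1]
eef_rot: [0.0, 1.0, 0.0, -0.0]
contact_force: [-0.1, 0.5, -1.0]
width: 57.7
grip_force: 43.5
time_s: 17.22
eef_pos: [635.5, 15.1, 198.6]
eef_rot: [-0.0, 1.0, -0.0, 0.0]
contact_force: [-0.7, -0.2, -1.8]
width: 57.7
grip_force: 43.4
```

5.0 mm left to the predicted contact at 193.6.

```bash
python3 -m crank '[[0,0,0.04,0,0,0,1],[0,0,0.04,0,0,0,1],[0,0,0.03,0,0,0,1],[0,0,0,0,0,0,1],[0,0,0.03,0,0,0,1],[0,0,0,0,0,0,1],[0,0,0.02,0,0,0,1],[0,0,0,0,0,0,1],[0,0,0.02,0,0,0,1],[0,0,0,0,0,0,1]]'
python3 -m crank '[[0,0,0.02,0,0,0,1],[0,0,0,0,0,0,1],[0,0,0,0,0,0,1],[0,0,0,0,0,0,1],[0,0,0,0,0,0,1],[0,0,0,0,0,0,1],[0,0,0,0,0,0,1],[0,0,0,0,0,0,1],[0,0,0,0,0,0,1],[0,0,0,0,0,0,1]]'
```

```text
time_s: 18.05
eef_pos: [635.5, 15.0, 194.0]
eef_rot: [-0.0, 1.0, -0.0, 0.0]
contact_force: [0.3, 0.6, -2.2]
width: 57.6
grip_force: 43.4
time_s: 18.88
eef_pos: [635.5, 15.0, 193.5]
eef_rot: [-0.0, 1.0, -0.0, 0.0]
contact_force: [0.1, 0.7, -2.4]
width: 57.7
grip_force: 43.4
```

```bash
python3 -m crank '[[0,0,0.02,0,0,0,1],[0,0,0,0,0,0,1],[0,0,0.02,0,0,0,1],[0,0,0,0,0,0,1],[0,0,0,0,0,0,1],[0,0,0,0,0,0,1],[0,0,0,0,0,0,1],[0,0,0,0,0,0,1],[0,0,0,0,0,0,1],[0,0,0,0,0,0,1]]'
```

```text
time_s: 19.72
eef_pos: [635.6, 15.0, 192.6]
eef_rot: [-0.0, 1.0, -0.0, 0.0]
contact_force: [-0.1, -0.9, 0.5]
width: 58.0
grip_force: 43.6
```

```bash
python3 -m crank '[[0,0,0.02,0,0,0,1],[0,0,0,0,0,0,0.2],[0,0,0,0,0,0,-0.2],[0,0,0,0,0,0,-0.6],[0,0,0,0,0,0,-1],[0,0,0,0,0,0,-1],[0,0,0,0,0,0,-1],[0,0,-0.3,0,0,0,-1],[0,0,-0.8,0,0,0,-1],[0,0,-0.95,0,0,0,-1]]' 20
python3 -m crank '[[0,0,-0.95,0,0,0,-1],[0,0,-0.8,0,0,0,-1],[0.5,-0.8,0,0,0,0,-1],[0.5,-0.8,0,0,0,0,-1],[0.5,-0.8,0,0,0,0,-1],[0.5,-0.8,0,0,0,0,-1],[0.5,-0.8,0,0,0,0,-1],[0.5,-0.8,0,0,0,0,-1],[0.5,-0.8,0,0,0,0,-1],[0.5,-0.8,0,0,0,0,-1]]'
python3 -m crank '[[0.5,-0.9,0,0,0,0,-1],[0.5,-0.9,0,0,0,0,-1],[0,0,0,0,0,0,-1],[0,0,0,0,0,0,-1],[0,0,0,0,0,0,-1],[0,0,0,0,0,0,-1],[0,0,0,0,0,0,-1],[0,0,0,0,0,0,-1],[0,0,0,0,0,0,-1],[0,0,0,0,0,0,-1]]'
python3 - <<'E'
from h import *
print(state()['eef_pos'].round(1))
im=camera('wrist');s=camera('scene');t=camera('top');
for n,i in(('w8',im),('s8',s),('t8',t)):cv2.imwrite(f'pics/{n}.png',i[:,:,::-1])
o=np.zeros((600,800,3),np.uint8);o[:400,:533]=cv2.resize(im,(533,400),interpolation=3)
o[400:]=0;o[:400,533:]=cv2.resize(s[170:320,290:390],(267,400),interpolation=3)
o[400:,:320]=cv2.resize(t[245:345,360:520],(320,200),interpolation=3)
o[400:,320:]=cv2.resize(s[270:400,270:450],(480,200),interpolation=3)
cv2.imwrite('pics/c8.png',o[:,:,::-1])
E
```

```text
time_s: 20.55
eef_pos: [634.3, 15.2, 242.6]
eef_rot: [-0.0, 1.0, 0.0, -0.002]
contact_force: [-0.4, -0.5, 0.6]
width: 85.6
grip_force: 0.0
time_s: 21.38
eef_pos: [534.9, -145.8, 287.7]
eef_rot: [-0.0, 1.0, -0.0, 0.0]
contact_force: [-0.4, -0.1, 0.4]
width: 85.5
grip_force: 0.0
time_s: 22.22
eef_pos: [510.8, -189.6, 287.0]
eef_rot: [-0.001, 1.0, 0.0, -0.0]
contact_force: [-0.1, -0.2, 0.6]
width: 84.9
grip_force: 0.0
[ 510.8 -189.6  287. ]
```

View pics/c8.png

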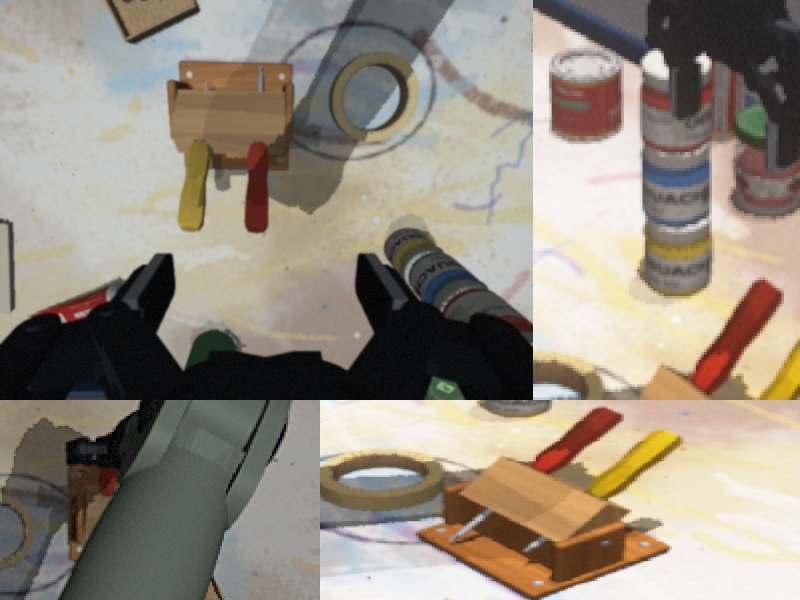

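The stack stands straight (jars at crop (675,120),(678,185),(680,255)). The red driver's handle runs in the wrist image from about (308,172) to (308,276), with yellow left of it. The stand is yawed a few degrees. Next I triangulate the red handle.

```bash
python3 - <<'E'
from h import *
def mask(n,roi,col):
    im=cv2.imread(f'pics/{n}.png');h=cv2.cvtColor(im,cv2.COLOR_BGR2HSV).astype(int);x0,y0,x1,y1=roi
    H,S,V=h[...,0],h[...,1],h[...,2]
    m=((H<6)|(H>174))&(S>165)&(V>50) if col=='r' else (H>20)&(H<32)&(S>150)&(V>60)
    k=np.zeros(m.shape,np.uint8);k[y0:y1,x0:x1]=m[y0:y1,x0:x1];N,L,st,ce=cv2.connectedComponentsWithStats(k)
    j=1+np.argmax(st[1:,4]);ys,xs=np.where(L==j);p=np.c_[xs,ys].astype(float);q=p.mean(0)
    d=np.linalg.svd(p-q,full_matrices=0)[2][0];s=(p-q)@d;return q,q+d*s.min(),q+d*s.max(),st[j]
C={n:cal(m) for n,m in(('w8','wrist'),('scene0','scene'),('top0','top'))}
R={'r':{'w8':(280,150,335,290),'scene0':(335,265,390,325),'top0':(405,255,425,300)},'y':{'w8':(205,150,262,290),'scene0':(365,280,410,345),'top0':(428,255,450,300)}}
for col in 'ry':
    ob={n:mask(n,R[col][n],col) for n in C}
    for n in ob:print(col,n,[a.round(1).tolist() for a in ob[n]])
    # align ends: sort by far end: choose end with order by ray consistency
    def tri(px,ns):
        f=least_squares(lambda P:np.concatenate([(proj(C[n],P)[0]-px[n])/(C[n][0][0,0]/ (C[n][2]@P+C[n][3])[2]) for n in ns],0),[490,-200,120]);return f.x.round(1),f.fun.round(1)
    cen={n:ob[n][0] for n in ob}
    for ns in(('w8','scene0','top0'),('w8','scene0')):print(ns,tri(cen,ns))
    top={n:max(ob[n][1:3],key=lambda p:p[1] if n=='w8' else -p[1]) for n in ob};bot={n:min(ob[n][1:3],key=lambda p:p[1] if n=='w8' else -p[1]) for n in ob}
    print('outer',tri(top,('w8','scene0','top0')));print('mouth',tri(bot,('w8','scene0','top0')))
E
```

```text
r w8 [[308.4, 225.8], [309.8, 171.9], [307.0, 277.1], [295, 172, 27, 106, 2202]]
r scene0 [[365.7, 295.4], [378.9, 276.7], [351.9, 314.9], [350, 275, 33, 42, 482]]
r top0 [[414.6, 276.4], [416.4, 261.0], [412.7, 292.0], [410, 261, 10, 32, 220]]
('w8', 'scene0', 'top0') (array([ 515.9, -197.3,  120.6]), array([ 1.4, -1.7,  1.4, -0.4,  0.6, -0.5]))
('w8', 'scene0') (array([ 515.9, -197.7,  120.9]), array([ 0.9, -1.6,  1.7, -0.5]))
outer (array([ 549.9, -197.8,  149.1]), array([ 1.5, -0.1,  2.1, -0.2,  0.1,  1.5]))
mouth (array([ 478.3, -197. ,   91.1]), array([ 0.9, -0.1, -1. ,  0.3,  1.4, -1. ]))
y w8 [[233.2, 224.3], [239.6, 170.2], [227.2, 275.0], [215, 170, 36, 106, 2549]]
y scene0 [[387.2, 311.2], [401.2, 291.5], [372.6, 331.7], [370, 290, 35, 44, 591]]
y top0 [[438.2, 276.9], [440.4, 261.8], [436.0, 292.1], [433, 262, 11, 31, 233]]
('w8', 'scene0', 'top0') (array([ 514.1, -257.6,  121.1]), array([ 1.5, -2.1,  1.2, -0.7,  1. , -0.8]))
('w8', 'scene0') (array([ 514.4, -258.1,  121.3]), array([ 0.9, -1.7,  1.8, -0.7]))
outer (array([ 547.8, -258.2,  150.1]), array([ 1.4, -0.1,  1.3, -0.3,  0.7,  1.1]))
mouth (array([ 476.9, -256.8,   90.7]), array([ 0.7, -0.1, -0.7,  0.1,  1.2, -0.7]))
```

Handle axis: mouth (478,-197,91) to end (550,-198,149), 92 mm long at 39–41°. That gives a grip point near (512,-197,118). The yellow handle is 60 mm away, so the jaws go only half open.

```bash
python3 -m crank '[[0,0,0,0,-0.97,0.18,0],[0,0,0,0,-0.97,0,0],[0,0,0,0,-0.97,0,0],[0,0,0,0,-0.97,0,0],[0,0,0,0,-0.97,0,0],[0,0,0,0,-0.97,0,0],[0,0,0,0,-0.97,0,0],[0,0,0,0,0,0,0],[0,0,0,0,0,0,0],[0,0,0,0,0,0,0]]'
python3 -m crank '[[0.7,-0.05,0,0,0,0,0],[0.7,-0.05,0,0,0,0,0],[0.75,-0.05,0,0,0,0,0],[0.75,-0.05,0,0,0,0,0],[0.75,-0.05,0,0,0,0,0],[0.75,-0.05,0,0,0,0,0],[0,0,0,0,0,0,0],[0,0,0,0,0,0,0],[0,0,0,0,0,0,0],[0,0,0,0,0,0,0]]'
cat >> h.py <<'E'
def togo(P):
    s=state();R=Ro.from_quat(s['eef_rot']);print('axes x,y,z:',R.as_matrix().T.round(3).tolist());return (R.inv().apply(np.array(P)-s['eef_pos'])/25).round(3)
E
python3 -c "
from h import *
print(togo([511.8,-196.6,118]))"
```

```text
time_s: 23.2
eef_pos: [511.5, -191.0, 288.5]
eef_rot: [0.009, 0.938, -0.003, 0.348]
contact_force: [0.6, -0.0, 0.6]
width: 42.6
grip_force: 0.0
time_s: 24.03
eef_pos: [428.8, -197.0, 216.9]
eef_rot: [0.008, 0.937, -0.004, 0.349]
contact_force: [0.1, 0.3, -0.5]
width: 42.6
grip_force: 0.0
axes x,y,z: [[-0.757, 0.012, -0.654], [0.017, 1.0, -0.001], [0.654, -0.012, -0.757]]
[0.073 0.078 5.163]
```

```bash
python3 -m crank '[[0.04,0.04,0.7,0,0,0,0],[0.03,0.04,0.8,0,0,0,0],[0,0,0.8,0,0,0,0],[0,0,0.8,0,0,0,0],[0,0,0.8,0,0,0,0],[0,0,0.6,0,0,0,0],[0,0,0.4,0,0,0,0],[0,0,0.26,0,0,0,0],[0,0,0,0,0,0,0],[0,0,0,0,0,0,0]]'
python3 - <<'E'
from h import *
print(togo([511.8,-196.6,118]));cv2.imwrite('pics/w9.png',camera('wrist')[:,:,::-1])
E
```

```text
time_s: 24.87
eef_pos: [510.5, -195.2, 116.6]
eef_rot: [0.008, 0.937, -0.003, 0.348]
contact_force: [-0.4, 0.1, 0.7]
width: 42.9
grip_force: 0.0
axes x,y,z: [[-0.757, 0.014, -0.653], [0.017, 1.0, 0.001], [0.653, -0.011, -0.758]]
[-0.076 -0.055 -0.01 ]
```

View pics/w9.png

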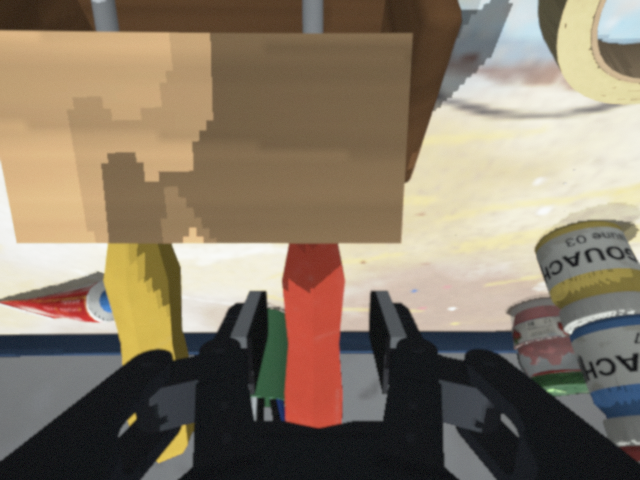

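The red handle lies between the jaws (centre ~314 against jaw centre 320), and the yellow is clear on the left. Correct y slightly, close, then draw out along tool −x.

```bash
python3 -m crank '[[-0.04,-0.06,0,0,0,0,0],[0,0,0,0,0,0,0],[0,0,0,0,0,0,0.3],[0,0,0,0,0,0,1],[0,0,0,0,0,0,1],[0,0,0,0,0,0,1],[0,0,0,0,0,0,1],[0,0,0,0,0,0,1],[0,0,0,0,0,0,1],[0,0,0,0,0,0,1]]' 60
```

```text
time_s: 25.75
eef_pos: [511.0, -197.4, 117.3]
eef_rot: [0.009, 0.937, -0.003, 0.348]
contact_force: [-1.9, -2.9, 5.1]
width: 20.4
grip_force: 61.3
```

Gripped at 20–22 mm. Draw out 125 mm.

```bash
python3 -m crank '[[-0.3,0,0,0,0,0,1],[-0.4,0,0,0,0,0,1],[-0.5,0,0,0,0,0,1],[-0.5,0,0,0,0,0,1],[-0.5,0,0,0,0,0,1],[-0.5,0,0,0,0,0,1],[-0.5,0,0,0,0,0,1],[-0.5,0,0,0,0,0,1],[-0.5,0,0,0,0,0,1],[-0.5,0,0,0,0,0,1]]'
python3 -m crank '[[-0.5,0,0,0,0,0,1],[-0.5,0,0,0,0,0,1],[-0.3,0,-0.3,0,0,0,1],[0,0,-0.5,0,0,0,1],[0,0,-0.4,0,0,0,1],[0,0,0,0,0,0,1],[0,0,0,0,0,0,1],[0,0,0,0,0,0,1],[0,0,0,0,0,0,1],[0,0,0,0,0,0,1]]'
python3 -c "
from h import *
R={'a':1}
cv2.imwrite('pics/s10.png',camera('scene')[:,:,::-1])"
```

```text
time_s: 26.58
eef_pos: [598.8, -197.2, 192.2]
eef_rot: [0.009, 0.938, -0.001, 0.346]
contact_force: [1.4, -0.6, -1.1]
width: 20.6
grip_force: 60.7
time_s: 27.42
eef_pos: [604.6, -198.5, 236.8]
eef_rot: [0.009, 0.938, -0.002, 0.348]
contact_force: [-0.7, -0.5, -1.2]
width: 20.5
grip_force: 60.6
```

```bash
python3 -m crank '[[0,0,0,0,0.97,0,1],[0,0,0,0,0.97,0,1],[0,0,0,0,0.97,0,1],[0,0,0,0,0.97,0,1],[0,0,0,0,0.97,0,1],[0,0,0,0,0.97,0,1],[0,0,0,0,0.97,0,1],[0,0,0,0,0,0.6,1],[0,0,0,0,0,0.8,1],[0,0,0,0,0,0.9,1]]'
python3 -m crank '[[0,0,0,0,0,0.95,1],[0,0,0,0,0,0.95,1],[0,0,0,0,0,0.95,1],[0,0,0,0,0,0.95,1],[0,0,0,0,0,0.95,1],[0,0,0,0,0,0.95,1],[0,0,0,0,0,0.95,1],[0,0,0,0,0,0.95,1],[0,0,0,0,0,0.95,1],[0,0,0,0,0,0.95,1]]'
python3 -m crank '[[0,0,0,0,0,0.9,1],[0,0,0,0,0,0.9,1],[0,0,0,0,0,0.9,1],[0,0,0,0,0,0.35,1],[0,0,0,0,0,0,1],[0,0,0,0,0,0,1],[0,0,0,0,0,0,1],[0,0,0,0,0,0,1],[0,0,0,0,0,0,1],[0,0,0,0,0,0,1]]'
python3 - <<'E'
from h import *
print(togo([636.5,-183,214]))
w=camera('wrist');s=camera('scene');cv2.imwrite('pics/w11.png',w[:,:,::-1]);cv2.imwrite('pics/s11.png',s[:,:,::-1])
o=np.zeros((600,800,3),np.uint8);o[:300,:400]=cv2.resize(w,(400,300));o[:300,400:]=cv2.resize(s[160:310,300:500],(400,300),interpolation=2)
o[300:,:]=cv2.resize(w[0:240],(800,300));cv2.imwrite('pics/c11.png',o[:,:,::-1])
E
```

```text
time_s: 28.3
eef_pos: [605.6, -198.6, 236.1]
eef_rot: [0.131, 0.991, 0.001, -0.001]
contact_force: [0.8, -0.4, -0.7]
width: 21.1
grip_force: 60.6
time_s: 29.13
eef_pos: [605.0, -198.7, 237.0]
eef_rot: [0.589, 0.808, 0.001, -0.0]
contact_force: [0.5, -0.8, -0.6]
width: 20.6
grip_force: 60.6
time_s: 29.97
eef_pos: [604.8, -198.7, 237.6]
eef_rot: [0.708, 0.706, 0.0, -0.0]
contact_force: [-0.2, -0.4, -1.0]
width: 20.6
grip_force: 60.6
axes x,y,z: [[0.002, 1.0, 0.001], [1.0, -0.002, 0.0], [0.0, 0.001, -1.0]]
[0.629 1.266 0.946]
```

View pics/c11.png

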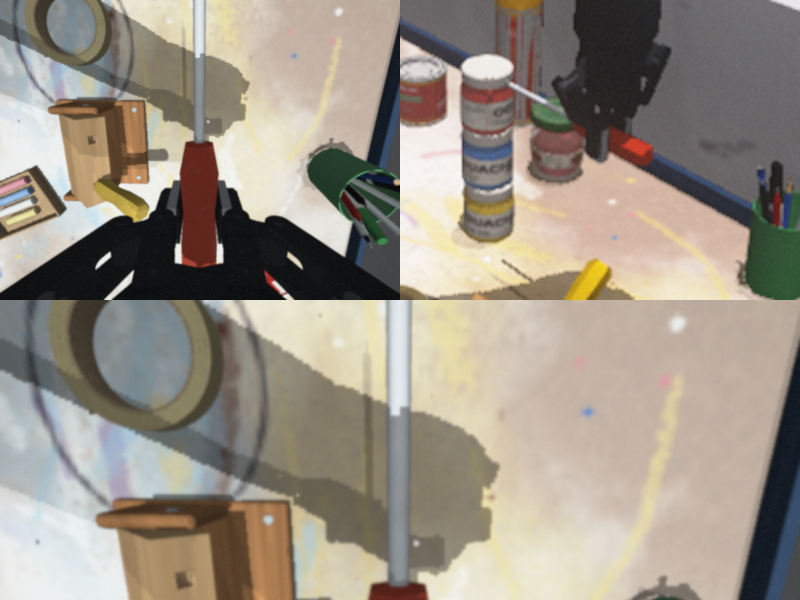

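The driver is out and held, shank straight up the wrist image (column ~319, shoulder at row ~227), and the stack is undisturbed. Move to a pose some 10 mm short of the final one, then measure the driver's line numerically.

```bash
python3 -m crank '[[0.05,0.25,0.18,0,0,0,1],[0.05,0.25,0.18,0,0,0,1],[0.05,0.26,0.19,0,0,0,1],[0.05,0.26,0.2,0,0,0,1],[0.03,0.26,0.19,0,0,0,1],[0,0,0,0,0,0,1],[0,0,0,0,0,0,1],[0,0,0,0,0,0,1],[0,0,0,0,0,0,1],[0,0,0,0,0,0,1]]'
cat > m.py <<'E'
from h import *
s=state();e=s['eef_pos'];print(e.round(1),Ro.from_quat(s['eef_rot']).as_matrix().T.round(3).tolist())
w=camera('wrist');cw=cal('wrist');S=camera('scene');T=camera('top')
for n,i in(('w12',w),('s12',S),('t12',T)):cv2.imwrite(f'pics/{n}.png',i[:,:,::-1])
g=lambda i:cv2.cvtColor(i,cv2.COLOR_RGB2GRAY).astype(float)
# profile of shank per y offset from TCP, across direction d, in an image minus reference
def prof(c,D,off,d):
    out=[]
    for o in off:
        r=np.arange(-14,14.1,.5);P=e+np.array([0,o,0])+r[:,None]*np.array(d);p=proj(c,P)
        v=np.abs(mc(D,[p[:,1],p[:,0]],order=1));v=np.clip(v-12,0,60);out.append((o,round((v*r).sum()/max(v.sum(),1),1),round(v.max())))
    return out
ref=lambda n:cv2.cvtColor(cv2.imread(f'pics/{n}0.png'),cv2.COLOR_BGR2GRAY).astype(float)
O=np.arange(50,170,8)
print('scene dz',prof(cal('scene'),g(S)-ref('scene'),O,[0,0,1]))
print('top dx',prof(cal('top'),g(T)-ref('top'),O,[1,0,0]))
hsv=cv2.cvtColor(w,cv2.COLOR_RGB2HSV).astype(int);m=((hsv[...,0]<6)|(hsv[...,0]>174))&(hsv[...,1]>150)
for v in range(200,300,6):
    x=np.where(m[v,280:360])[0]
    if len(x)>5:print(v,280+x.min(),280+x.max(),onz(cw,(280+(x.min()+x.max())/2,v),e[2]+6).round(1)-e.round(1),end=';')
gw=g(w)
for v in range(10,220,40):
    l=gw[v,290:350];print('\nshank',v,np.argmax(np.gradient(l))+290,np.argmin(np.gradient(l))+290,end=' ')
E
python3 m.py
```

```text
time_s: 30.9
eef_pos: [636.7, -193.1, 214.6]
eef_rot: [0.708, 0.706, 0.0, -0.0]
contact_force: [-0.1, -0.1, -0.7]
width: 20.5
grip_force: 60.6
[ 636.7 -193.1  214.6] [[0.003, 1.0, 0.001], [1.0, -0.003, 0.0], [0.0, 0.001, -1.0]]
scene dz [(np.int64(50), np.float64(9.4), 47), (np.int64(58), np.float64(5.4), 60), (np.int64(66), np.float64(4.5), 25), (np.int64(74), np.float64(2.9), 17), (np.int64(82), np.float64(-2.5), 51), (np.int64(90), np.float64(1.3), 56), (np.int64(98), np.float64(0.9), 60), (np.int64(106), np.float64(0.5), 60), (np.int64(114), np.float64(0.7), 60), (np.int64(122), np.float64(0.6), 60), (np.int64(130), np.float64(0.6), 60), (np.int64(138), np.float64(-0.0), 60), (np.int64(146), np.float64(0.9), 3), (np.int64(154), np.float64(0.0), 0), (np.int64(162), np.float64(-6.3), 5)]
top dx [(np.int64(50), np.float64(-0.1), 36), (np.int64(58), np.float64(0.4), 38), (np.int64(66), np.float64(-0.2), 36), (np.int64(74), np.float64(-0.1), 35), (np.int64(82), np.float64(-0.3), 35), (np.int64(90), np.float64(-0.5), 37), (np.int64(98), np.float64(-0.4), 35), (np.int64(106), np.float64(-0.8), 38), (np.int64(114), np.float64(-7.2), 41), (np.int64(122), np.float64(-0.4), 22), (np.int64(130), np.float64(1.8), 22), (np.int64(138), np.float64(1.0), 22), (np.int64(146), np.float64(2.3), 8), (np.int64(154), np.float64(-3.7), 0), (np.int64(162), np.float64(-8.1), 2)]
230 298 338 [ 1.4 40.8  6. ];236 297 339 [ 1.4 38.7  6. ];242 296 341 [ 1.5 36.7  6. ];248 294 342 [ 1.4 34.6  6. ];254 294 343 [ 1.5 32.4  6. ];260 292 344 [ 1.4 30.3  6. ];266 291 345 [ 1.3 28.1  6. ];272 290 346 [ 1.3 25.9  6. ];278 289 347 [ 1.3 23.7  6. ];284 290 346 [ 1.3 21.5  6. ];290 290 346 [ 1.3 19.2  6. ];296 290 346 [ 1.3 16.9  6. ];
shank 10 329 308 
shank 50 311 308 
shank 90 340 290 
shank 130 298 291 
shank 170 313 325 
shank 210 312 298
```

Driver measures level and aligned within about 1°. The tip is ~147.5 mm ahead of the TCP and ~31 mm short of the lid. Advance 11.5 mm and check the gap with the scene and top cameras.

```bash
python3 -m crank '[[0.1,0.01,0.02,0,0,0,1],[0.1,0,0,0,0,0,1],[0.1,0,0,0,0,0,1],[0.1,0,0,0,0,0,1],[0.06,0,0,0,0,0,1],[0,0,0,0,0,0,1],[0,0,0,0,0,0,1],[0,0,0,0,0,0,1],[0,0,0,0,0,0,1],[0,0,0,0,0,0,1]]'
python3 - <<'E'
from h import *
s=state();e=s['eef_pos'];print(e.round(1),s['grip_force'])
for n in('scene','top'):
    c=cal(n);im=camera(n);cv2.imwrite(f'pics/{n}13.png',im[:,:,::-1])
    g=cv2.cvtColor(im,cv2.COLOR_RGB2GRAY).astype(float);r=cv2.cvtColor(cv2.imread(f'pics/{n}0.png'),cv2.COLOR_BGR2GRAY).astype(float)
    o=np.arange(130,182,3);p=proj(c,e+np.c_[0*o,o,0*o+(.6 if n=='scene' else 0)])
    print(n,list(zip(o.tolist(),mc(g,[p[:,1],p[:,0]],order=1).astype(int).tolist(),mc(g-r,[p[:,1],p[:,0]],order=1).astype(int).tolist())))
    # bright lid blob near the lid top
    q=proj(c,[637,15,222])[0].round().astype(int);k=(g>g[q[1],q[0]]-18).astype(np.uint8);k[:q[1]-30]=0;k[q[1]+30:]=0;k[:,:q[0]-30]=0;k[:,q[0]+30:]=0
    L=cv2.connectedComponentsWithStats(k);j=L[1][q[1],q[0]];print(q,L[2][j],L[3][j].round(1))
    for a in(-2,2): print(g[q[1]+a,q[0]-24:q[0]+25:2].astype(int))
    print(proj(c,[[637-29*.79,15+29*.61,222],[637+29*.79,15-29*.61,222],[637,44,222],[637,-14,222]]).round(1).tolist())
E
```

```text
time_s: 31.88
eef_pos: [637.1, -181.6, 213.6]
eef_rot: [0.708, 0.706, 0.0, -0.0]
contact_force: [-0.9, 0.3, -0.8]
width: 20.8
grip_force: 60.6
[ 637.1 -181.6  213.6] 60.5982565227896
scene [(130, 193, 115), (133, 199, 103), (136, 187, 85), (139, 159, 56), (142, 125, 23), (145, 115, 15), (148, 97, 5), (151, 77, 0), (154, 72, 0), (157, 81, 1), (160, 96, 2), (163, 109, 11), (166, 114, 21), (169, 132, 41), (172, 175, 89), (175, 212, 132), (178, 228, 152), (181, 234, 164)]
[343 191] [331 188  25  11 211] [343.2 193. ]
[138  62  58  58  56  56  62 148 217 236 236 239 238 239 237 236 220 155
  89  85 108 104 104  70  97]
[194 165 192 189 122  58 220 237 237 236 237 237 238 238 237 237 237 238
 232  83 107 106 104  72 104]
[[329.8, 191.7], [356.0, 191.1], [334.6, 187.0], [351.6, 196.0]]
top [(130, 145, 23), (133, 145, 23), (136, 146, 25), (139, 137, 17), (142, 126, 5), (145, 125, 2), (148, 126, 1), (151, 131, 5), (154, 136, 11), (157, 134, 9), (160, 133, 8), (163, 134, 11), (166, 134, 10), (169, 130, 6), (172, 151, 27), (175, 159, 33), (178, 157, 31), (181, 159, 31)]
[331 223] [ 301  196   42   57 1346] [315.7 223.9]
[152 152 155 151 152 151 133 162 157 158 158 159 159 159 159 157 160 159
 134 138 135 133 132 127 121]
[155 149 154 150 152 153  94 162 159 158 158 157 158 161 159 159 160 160
 112 137 133 135 134 134 131]
[[324.0, 232.8], [338.6, 213.7], [319.2, 223.3], [343.5, 223.1]]
```

```bash
python3 - <<'E'
from h import *
e=state()['eef_pos']
for n in('scene','top'):
    c=cal(n);im=cv2.imread(f'pics/{n}13.png');r0=cv2.imread(f'pics/{n}0.png')
    hsv=cv2.cvtColor(im,cv2.COLOR_BGR2HSV).astype(float)
    o=np.arange(-62,62,3);p=proj(c,e+np.c_[0*o,o,0*o]);q=p.round().astype(int)
    print(n,[(a,)+tuple(im[y,x].tolist()) for a,(x,y) in zip(o.tolist(),q) if a<-25 or a>28])
    D=np.abs(im.astype(float)-r0).max(2)
    for a in range(134,160,2):
        r=np.arange(-8,8.1,1);d=np.array([[0,0,1.]] if n=='scene' else [[1.,0,0]]);P=e+[0,a,0]+r[:,None]*d;pp=proj(c,P);print(a,mc(D,[pp[:,1],pp[:,0]],order=1).astype(int))
E
```

```text
scene [(-62, 77, 60, 53), (-59, 63, 51, 49), (-56, 52, 48, 82), (-53, 39, 47, 116), (-50, 36, 46, 114), (-47, 35, 44, 115), (-44, 42, 60, 182), (-41, 39, 58, 184), (-38, 40, 63, 201), (-35, 39, 58, 183), (-32, 41, 62, 199), (-29, 43, 65, 207), (-26, 37, 61, 195), (31, 35, 35, 42), (34, 42, 43, 47), (37, 41, 43, 49), (40, 41, 41, 47), (43, 39, 43, 44), (46, 38, 40, 45), (49, 38, 38, 41), (52, 36, 41, 43), (55, 83, 82, 86), (58, 117, 115, 117), (61, 135, 132, 134)]
134 [ 10  12  14  16  34  53  73  93 109 102  95  69  37  14  11   8   8]
136 [10 10  9 17 26 41 66 91 92 92 77 49 24 17 11 10 10]
138 [ 8  7  9 11 17 39 61 70 76 72 51 30 24 18 14 12 11]
140 [ 8  7  4  2 15 29 38 45 49 40 30 27 26 24 18 13 11]
142 [ 7  4  2  6 12 16 19 21 23 24 25 27 27 20 13 10  9]
144 [ 5  3  3  3  4  3  3  8 15 20 23 25 19 13  9  8  8]
146 [ 5  4  4  4  6  8  9  9 10 14 17 15 11  8  9  9 10]
148 [ 6  4  3  5  9 10  8  7  8  9  9  8  7  8  9  9  9]
150 [ 7  4  5  9 11  9  8  6  4  3  5  6  8  9  9  8  7]
152 [15 15 16 17 13 10  8  6  4  5  6  8  9 11 13 15 17]
154 [24 23 23 20 17 14 12  9  8  6  7  9 12 1
[... 621 characters left out ...]
  9  5  2  5 10]
136 [11 11 11 11 11 15 21 29 41 53 42 24 10  6  1  5  9]
138 [10 10 11 11 12 15 19 25 37 49 41 26 14  8  1  5  9]
140 [12 11 10 11 12 13 14 17 27 37 33 24 16 10  3  6 10]
142 [11 10  9 10 12 12 11 11 18 26 23 15  9  9  9  9 10]
144 [13 12 12 12 12 12 11 12 18 23 23 20 18 14 11 10 10]
146 [ 9 11 12 12 13 13 12 12 17 23 23 20 17 14 12 11 12]
148 [ 9 10 10 11 12 12 10  9 11 13 13 12 11 11 11 11 10]
150 [11 11 10 11 11 10  9  8  6  5  5  5  7  8 10 11 11]
152 [11 11 12 12 11 11 11 12  8  5  4  6  7  9 11 12 13]
154 [12 11 10 11 12 12 12 12 12 11 11 12 12 12 11 11 12]
156 [12 11 10 10 10 10  9  9 10 10 11 11 11 11 12 12 11]
158 [12 11 10 10 11 11 10  9 10 11 12 12 13 12 11 12 12]
```

The top view puts the handle's shoulder at 41.5 mm and the blade end at ~148 mm ahead of the TCP, with the lid edge at ~168–170.5. The gap is therefore 20–23 mm. A 1.5 mm nudge centres it, then I hand in.

```bash
python3 -m crank '[[0.06,0,0,0,0,0,1],[0,0,0,0,0,0,1],[0,0,0,0,0,0,1],[0,0,0,0,0,0,1],[0,0,0,0,0,0,1],[0,0,0,0,0,0,1],[0,0,0,0,0,0,1],[0,0,0,0,0,0,1],[0,0,0,0,0,0,1],[0,0,0,0,0,0,1]]'
python3 -c "
from rig import *
print(sign_off())"
```

```text
time_s: 32.82
eef_pos: [637.1, -180.0, 213.6]
eef_rot: [0.708, 0.706, 0.0, -0.0]
contact_force: [0.1, 0.1, -2.0]
width: 20.6
grip_force: 60.6
the job is handed in; nothing more can be done
None
```

Job handed in at 32.8 s: the blue and red jars are stacked on the yellow one, and the red screwdriver is held within about 1° of level, pointing at the middle of the red lid's side with its tip an estimated 18–22 mm short of it.

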